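# Book in two blood tubes on the tally counter

### The arm

A 7-joint arm with a two-finger parallel gripper is mounted at the origin on a cart in front of the work surface, level with it; the furniture and walls round the work are solid. World frame = base frame: x ahead of the robot, y to its left, z up, the work surface at z = 0. Lengths are in m, angles in rad, forces in N, time in s.
With the tool pointing down it reaches from about 0.35 to 0.9 m from the base axis. Payload 7.2 kg.
Tool frame: the origin (TCP) lies at the very end of the fingers, on their centre line; the grasp point (between the pads) lies 19 mm behind it; y points along the fingers, x is the direction in which the jaws open and shut, and the axes are right-handed (so a half turn about y gives the same grasp; the last joint's range is limited). The gripper opens to 88 mm and grips with 3 to 60 N. Pads are 20 mm wide; open, the fingers measure 115 mm over their backs; the gripper's body (75 mm by 178 mm) begins 61 mm behind the grasp point.
Start: joints at [1.077, 0.411, -0.013, 1.596, 0.006, 1.134, -0.082], TCP at [0.258, -0.569, 0.187] pointing down, gripper open.
Joint ranges: [-2.95, 2.95], [-0.29, 1.99], [-1.47, 1.44], [0.14, 2.54], [-1.03, 4.17], [0.13, 1.85], [-2.86, 2.86]. Speed limits (rad/s): [2.39, 2.39, 3.01, 3.01, 3.14, 3.14, 3.14].

### API

Orientations are given as a unit quaternion [x, y, z, w].
In Python, from bench import telemetry, vision, sign_off gives the robot as it stands. The module is installed in compiled form; this text tells all that it offers.
- The arm moves only by the shell command python3 -m inch 'ROWS'. ROWS is JSON, a list of rows, each a list of 5 numbers: the opening, from 0 (shut) to 1 (fully open), then the shift along the tool's x, y, z in m, then the turn about the tool's y in degrees. In form: [[claw, x, y, z, twist], ...]. A call has 1 to 10 rows; each row is the pose to reach, as a shift and turn from the pose commanded when the call began, along the tool's axes at that moment; what a row does not reach only later rows make up. A row lasts 1/10 s, in which the tool goes at most 50 mm and 8.59 degrees, less where a joint would pass 70% of its speed; a pose out of reach is approached as far as the arm can. A call with a gripper value outside its range is refused whole. The fingers move at their own pace and stop on an object; the grip force is fixed at half the most. Time passes only in rows, so rows that repeat a pose let the fingers close. It gives the time, the measured TCP pose, the force and the opening at its end, in the units of the state.
- telemetry.state(): the state, without advancing time (a new reading comes with each control period).
- vision.snapshot(name): name is "side" or "top" or "wrist"; returns (picture, depth): 400x640x3 uint8, red, green, blue; 400x640 float32, m along the optical axis (not along the pixel's ray), 0 where there is no reading.
- vision.get_calibration(name): a dict with "intrinsics" (3x3 intrinsics, pixels), "R" (3x3) and "t" (3): a world point X has camera coordinates R X + t. Camera axes: x right, y down, z forward; pixel columns grow to the right and rows downward; lengths in m; the calibration is good to about 2 mm. A picture is of the moment at which its call begins: read the wrist's pose just before it. get_calibration takes no time and is no camera call; for the wrist camera it gives the pose at the moment of the call.
- sign_off(): hands the job in, once; it reports no verdict.
The state is a dict: "time_s": time; "joint_pos": joint angles; "joint_velocities": joint speeds; "joint_efforts": joint torques, N m; "ee_pos": TCP position; "ee_rot": TCP orientation; "wrist_force": force on the tool from outside, world axes, zero at the start; "ft_torque": the same for the moment, N m; "opening": opening from 0.0 (shut) to 1.0 (fully open).
Only numpy, scipy, OpenCV 4.12 (cv2) and the standard library are available. Lean on these libraries where they do the work, as an engineer would, in place of code of your own. Each camera call takes 0.05 s, during which the arm holds its last target. There are 200 camera calls.

### The job

Book in the two blood tubes waiting in the white two-place stand, the left one first and then the right one, left and right as the robot sees them. For each tube, press the key of its cap's colour on the five-key tally counter right down with the fingertips, gently, and let it spring fully up again. Press no other key, lift nothing, leave the counter, the tubes and everything else where they stand, and finish with the hand clear.

Things in the scene. Friction and masses are not known exactly. Their poses are not given: they have to be found in the camera images.
- tally: five-key tally counter: a loose grey-green box on rubber feet, 110 (x) x 180 (y) x 58 mm, 0.8 kg, with a row of five round keys along its front and a row of small number windows behind them. Origin: centre of its underside; its x axis points away from the user, y to the user's left along the row of keys, z up.
- left_white_key (a point): the white key at the left end: round, 21 mm across, tops 48 mm above the worktop, next key 31 mm away centre to centre along the counter's y. This point: centre of the key's top when up.
- red_key (a point): the red key, second from the left of the counter, same size. This point: centre of its top.
- middle_white_key (a point): the white key in the middle of the counter, same size. This point: centre of its top.
- blue_key (a point): the blue key, second from the right of the counter, same size. This point: centre of its top.
- yellow_key (a point): the yellow key at the right end of the counter, same size. This point: centre of its top.
- tally_key0 (a joint): travel of the white key at the left end in m: 0 up, 0.004 fully down; each key has a spring of 2 N per mm (8 N fully down) and comes up by itself when let go.
- tally_key1 (a joint): travel of the red key, second from the left in m: 0 up, 0.004 fully down.
- tally_key2 (a joint): travel of the white key in the middle in m: 0 up, 0.004 fully down.
- tally_key3 (a joint): travel of the blue key, second from the right in m: 0 up, 0.004 fully down.
- tally_key4 (a joint): travel of the yellow key at the right end in m: 0 up, 0.004 fully down.
- left_place (a point): the waiting stand: fixed white block 42 x 88 x 50 mm with two tube holes 44 mm apart. This point: mouth of the hole that is on the left seen from the robot (larger y), 50 mm above the worktop.
- right_place (a point): the mouth of the other hole of the white waiting stand, on the right seen from the robot (smaller y).
- rack_place (a point): the grey rack of booked tubes, 66 x 124 x 50 mm, fixed, six holes in two rows. This point: mouth of the middle hole of its front row, where the third tube stands.
- tube_red: closed blood tube with a red cap and a paper label, 13 mm across (cap 16 mm), 100 mm tall, loose in a hole 42 mm deep, so that its cap's top is 108 mm above the worktop. Origin: its lower end; z along the tube.
- tube_blue: closed blood tube with a blue cap and a paper label, 13 mm across (cap 16 mm), 100 mm tall, loose in a hole 42 mm deep, so that its cap's top is 108 mm above the worktop. Origin: its lower end; z along the tube.
- tube_yellow: closed blood tube with a yellow cap and a paper label, 13 mm across (cap 16 mm), 100 mm tall, loose in a hole 42 mm deep, so that its cap's top is 108 mm above the worktop. Origin: its lower end; z along the tube.
- timer: white digital bench timer lying on its back, 62 x 66 x 18 mm, loose; not to be disturbed. Origin: centre of its underside.
- dish_1: flat round clear dish, 61 mm across, 13 mm tall, loose; not to be disturbed. Origin: centre of its underside.
- marker: black and white marker pen, 135 mm long, lying loose on the purple log book; not to be disturbed.
- shears: scissors with blue handles, 199 mm long, lying loose; not to be disturbed.

How it is judged:
By the outcome, as a careful person would: the job done as asked, in the order asked, and still so for the second after the job is handed in, with the robot touching nothing.
It also fails if it takes over 40 s, if anything falls off the work surface, if the arm or the gripper's body presses on something with over 40 N, if the wrist force passes 120 N, or if a joint passes its speed limit or range.

## Working session

There is one attempt and no reset: what is moved stays moved. The work goes in short steps, Python scripts to look and compute and a shell command to move; the robot and the scene stay as the last step left them, time stands still between calls to the robot, and variables do not carry over. Pictures are saved under pics/ and viewed, about 8 in all and at most 12, crops included, and the job is handed in when it is done.

```bash
mkdir -p pics
python3 - <<'E'
from bench import telemetry, vision
import cv2,numpy as np
print(telemetry.state())
for n in("top","side"):
    p,d=vision.snapshot(n); c=vision.get_calibration(n)
    cv2.imwrite(f"pics/{n}0.png",p[:,:,::-1]); np.savez(f"{n}0.npz",p=p,d=d,K=c["intrinsics"],R=c["R"],t=c["t"])
E
```

```text
{'time_s': 0.0, 'joint_pos': array([ 1.07681842,  0.41187186, -0.01270578,  1.59702285,  0.00560311,
        1.13433432, -0.0821862 ]), 'joint_velocities': array([ 0.00171634, -0.00137074, -0.00118125,  0.00014283,  0.00022126,
        0.0003454 , -0.0006618 ]), 'joint_efforts': array([-6.95494036e-04, -5.87944007e+01,  6.42203484e-01, -2.91069567e+01,
       -5.36535471e-02,  1.82532007e-02,  1.82829485e-04]), 'ee_pos': array([ 0.25786236, -0.56870427,  0.18573533]), 'ee_rot': array([-0.59409053,  0.38355705, -0.38256263,  0.5946312 ]), 'wrist_force': array([0.580767  , 0.28654575, 0.14882476]), 'ft_torque': array([ 0.00120594, -0.04475716, -0.0551971 ]), 'opening': 0.9965807921591264}
```

View pics/top0.png

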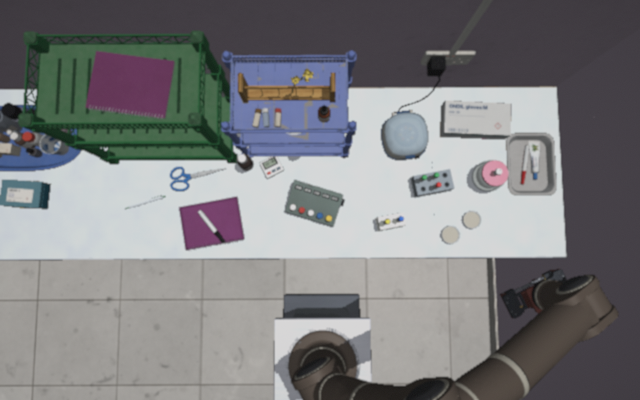

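View pics/side0.png

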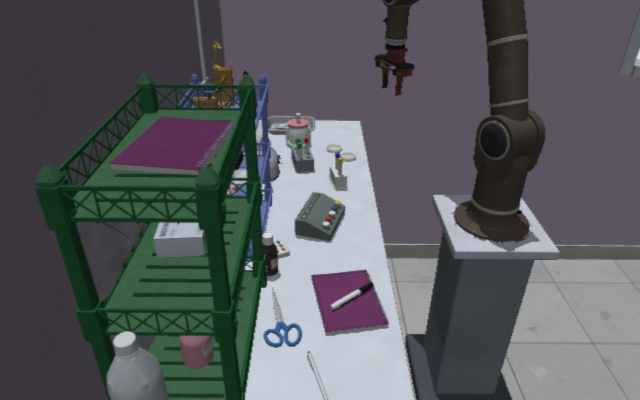

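The top view shows the counter at (313,203), with its keys white to yellow from (293,207) to (328,218). The white stand is at (390,221), with what looks like a yellow cap on the left and a blue one on the right. Next I'll measure and zoom in.

```bash
cat > h.py <<'E'
import numpy as np,cv2
def load(f):
    z=np.load(f); return z['p'],z['d'],z['K'],z['R'],z['t']
def world(f):
    p,d,K,R,t=load(f); v,u=np.mgrid[:400,:640]
    r=np.stack([(u-K[0,2])/K[0,0],(v-K[1,2])/K[1,1],np.ones_like(d)],-1)*d[...,None]
    return p,d,(r-t)@R
E
python3 - <<'E'
from h import *
from scipy import ndimage as nd
p,d,W=world('top0.npz')
print(d.max(), 'cam',-load('top0.npz')[3].T@load('top0.npz')[4])
h=cv2.cvtColor(p,cv2.COLOR_RGB2HSV)
for n,lo,hi in(('red',0,8),('blue',100,125),('yel',20,32)):
    m=(h[...,0]>=lo)&(h[...,0]<=hi)&(h[...,1]>120)&(h[...,2]>90)
    m[:180]=0;m[235:]=0;m[:,:280]=0;m[:,420:]=0
    L,k=nd.label(m,np.ones((3,3)))
    for i in range(1,k+1):
        q=np.argwhere(L==i)
        if len(q)>3: print(n,len(q),q.mean(0)[::-1].round(1),np.median(W[L==i],0).round(4))
c=p[175:240,275:415,::-1]
cv2.imwrite('pics/crop1.png',cv2.resize(c,None,fx=5.7,fy=5.7,interpolation=cv2.INTER_CUBIC))
E
```

```text
2.4707766 cam [0.37439876 0.00908054 1.68450178]
red 23 [301.2 209.9] [0.5069 0.0679 0.0475]
blue 20 [319.2 215.2] [0.4898 0.0086 0.0487]
blue 12 [400.3 218.5] [ 0.4736 -0.248   0.1057]
yel 23 [328.2 217.9] [ 0.4802 -0.021   0.0481]
yel 11 [386.6 221.1] [ 0.4657 -0.2063  0.1049]
```

View pics/crop1.png

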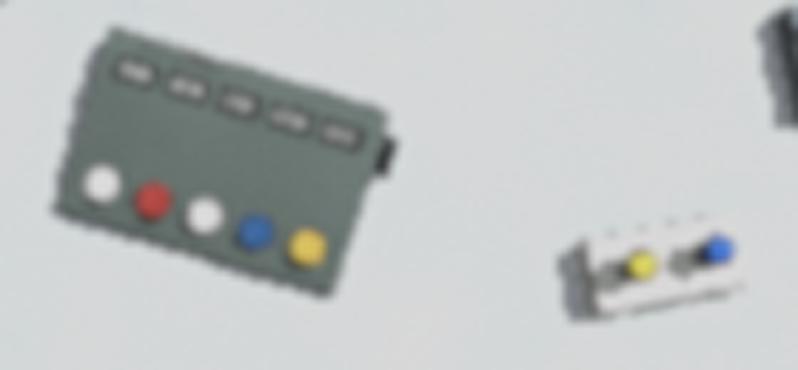

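```bash
cat > go.py <<'E'
import sys,numpy as np
from bench import telemetry
from scipy.spatial.transform import Rotation as Ro
s=telemetry.state(); R=Ro.from_quat(s['ee_rot']).as_matrix()
g=np.array([float(a) for a in sys.argv[1:4]])
print('t',s['time_s'],'pos',s['ee_pos'].round(4),'F',s['wrist_force'].round(1),'open',round(s['opening'],3),'j',s['joint_pos'].round(2))
print('R',R.round(3).tolist())
print('shift mm',(1e3*(g-s['ee_pos'])@R).round(1))
row=np.array([0.0267,0.0889,0]); row/=np.linalg.norm(row)
c=R.T@row; th=np.degrees(np.arctan2(-c[2],c[0]))   # turn about tool y taking x to row
print('twist',round(th,1),'or',round((th+360)%360-180,1))
E
python3 go.py 0.480 -0.021 0.22
python3 - <<'E'
from h import *
p,d,W=world('top0.npz')
# deck profile across the counter behind/ahead of yellow & blue keys
from scipy.interpolate import griddata
m=(abs(W[...,0]-.52)<.12)&(abs(W[...,1])<.13)&(W[...,2]>.01)
P=W[m]; a=np.array([.0267,.0889]);a/=np.linalg.norm(a); f=np.array([a[1],-a[0]])
o=np.array([.4898,.0086]); q=P[:,:2]-o
for s in np.arange(-.03,.11,.006):
    k=(abs(q@f-s)<.003)&(abs(abs(q@a)-.0155)<.004)
    if k.any(): print(round(s,3),np.median(P[k,2]).round(4),k.sum())
E
```

```text
t 0.1 pos [ 0.2579 -0.5687  0.1858] F [0.  0.2 0.3] open 1.002 j [ 1.08  0.41 -0.01  1.6   0.01  1.13 -0.08]
R [[0.413, -0.001, 0.911], [-0.911, 0.001, 0.413], [-0.002, -1.0, -0.0]]
shift mm [-407.1  -33.7  428.5]
twist -138.9 or 41.1
-0.024 0.0262 2
-0.018 0.0289 10
-0.012 0.0279 8
-0.006 0.0348 11
-0.0 0.0342 8
0.006 0.0363 8
0.012 0.0393 9
0.018 0.0421 11
0.024 0.0441 7
0.03 0.0467 11
0.036 0.0462 6
0.042 0.0511 11
0.048 0.0528 8
0.054 0.0572 10
0.06 0.0588 10
0.066 0.0583 8
0.072 0.058 9
0.078 0.0568 9
0.084 0.057 7
0.09 0.0528 3
0.108 0.0113 1
```

```bash
python3 -m inch '[[0,0,-0.05,0,0],[0,-0.03,-0.065,0.032,8],[0,-0.065,-0.065,0.068,16],[0,-0.1,-0.065,0.105,24],[0,-0.135,-0.065,0.142,32],[0,-0.17,-0.065,0.18,41],[0,-0.205,-0.065,0.215,41],[0,-0.24,-0.065,0.25,41],[0,-0.27,-0.065,0.285,41],[0,-0.3,-0.065,0.315,41]]'; python3 go.py 0.480 -0.021 0.2
```

```text
time_s: 1.1
ee_pos: [0.4214, -0.1638, 0.2515]
ee_rot: [0.423, -0.567, 0.567, -0.423]
wrist_force: [1.4, 0.3, 0.3]
opening: 0.128
t 1.1 pos [ 0.4214 -0.1638  0.2515] F [1.4 0.3 0.3] open 0.128 j [ 0.48  0.07 -0.23  1.89  0.02  1.19 -1.61]
R [[-0.286, 0.0, 0.958], [-0.958, -0.0, -0.286], [0.0, -1.0, 0.0]]
shift mm [-153.6   51.5   15.3]
twist -179.9 or 0.1
```

```bash
python3 -m inch '[[0,-0.04,0,0.004,0],[0,-0.08,0.01,0.008,0],[0,-0.115,0.045,0.012,0],[0,-0.135,0.08,0.014,0],[0,-0.145,0.11,0.015,0],[0,-0.145,0.11,0.015,0],[0,-0.145,0.11,0.015,0],[0,-0.145,0.11,0.015,0]]'; python3 go.py 0.480 -0.021 0.06
python3 - <<'E'
from h import *
from bench import vision
from scipy import ndimage as nd
for n in("wrist","top"):
    c=vision.get_calibration(n); p,d=vision.snapshot(n)
    cv2.imwrite(f"pics/{n}2.png",p[:,:,::-1]); np.savez(f"{n}2.npz",p=p,d=d,K=c["intrinsics"],R=c["R"],t=c["t"])
p,d,W=world('wrist2.npz')
h=cv2.cvtColor(p,cv2.COLOR_RGB2HSV)
for n,lo,hi in(('red',0,8),('blue',100,125),('yel',20,32)):
    m=(h[...,0]>=lo)&(h[...,0]<=hi)&(h[...,1]>120)&(h[...,2]>90)&(d>0)
    L,k=nd.label(m,np.ones((3,3)))
    for i in range(1,k+1):
        q=np.argwhere(L==i)
        if len(q)>60:
            w=W[L==i]; w=w[w[:,2]>np.percentile(w[:,2],90)-.003]
            print(n,len(q),q.mean(0)[::-1].round(1),w.mean(0).round(4),(w.max(0)-w.min(0)).round(4),((w.max(0)+w.min(0))/2).round(4))
E
```

```text
time_s: 1.9
ee_pos: [0.4777, -0.0322, 0.1431]
ee_rot: [0.422, -0.567, 0.568, -0.423]
wrist_force: [0.3, 0.4, 0.1]
opening: 0.005
t 1.9 pos [ 0.4777 -0.0322  0.1431] F [0.3 0.4 0.1] open 0.005 j [ 0.27  0.23 -0.35  1.98  0.1   0.95 -1.99]
R [[-0.287, 0.002, 0.958], [-0.958, -0.001, -0.287], [-0.0, -1.0, 0.002]]
shift mm [-11.4  83.1  -1.2]
twist -180.0 or 0.0
red 83 [ 94.7 106.5] [0.6366 0.178  0.0162] [0.0108 0.0141 0.0034] [0.6366 0.1782 0.0159]
red 253 [224.9 193.5] [0.5086 0.0665 0.0461] [0.0196 0.0189 0.0038] [0.5084 0.0664 0.046 ]
blue 244 [580.1 140.3] [ 0.4744 -0.2498  0.1059] [0.0141 0.0154 0.004 ] [ 0.4743 -0.2506  0.1059]
blue 175 [282.4 192.1] [0.4924 0.007  0.0461] [0.0139 0.0185 0.0037] [0.4925 0.0075 0.0461]
yel 238 [527.  164.9] [ 0.4664 -0.2065  0.1059] [0.0133 0.0135 0.0039] [ 0.4663 -0.2066  0.1061]
yel 264 [311.5 194.5] [ 0.4808 -0.022   0.046 ] [0.0194 0.0192 0.0038] [ 0.4808 -0.0221  0.0459]
```

View pics/wrist2.png

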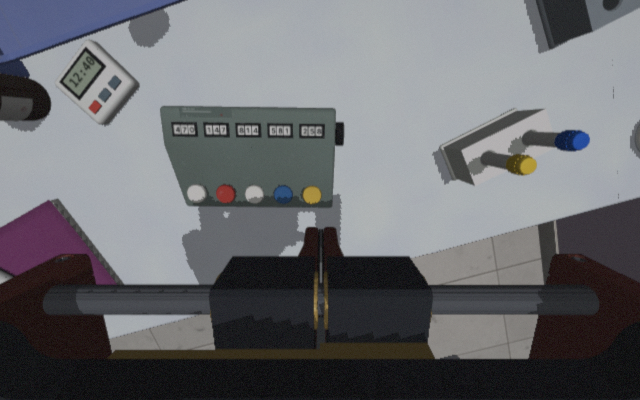

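The wrist view shows a yellow cap at (527,165) in the left place and a blue one at (580,140) in the right. The yellow key is at (312,195) and the blue key at (283,192), and both cameras agree on them to about 2 mm. The counts start at 470, 147, 814, 981 and 298. Next I lower over the yellow key.

```bash
python3 -m inch '[[0,-0.011,0.02,-0.001,0],[0,-0.011,0.05,-0.001,0],[0,-0.011,0.075,-0.001,0],[0,-0.011,0.083,-0.001,0],[0,-0.011,0.083,-0.001,0],[0,-0.011,0.083,-0.001,0]]'; python3 go.py 0.4806 -0.0217 0.046
```

```text
time_s: 2.6
ee_pos: [0.48, -0.0206, 0.0598]
ee_rot: [0.422, -0.567, 0.567, -0.423]
wrist_force: [-0.5, 0.6, 0.4]
opening: 0.006
t 2.6 pos [ 0.48   -0.0206  0.0598] F [-0.5  0.6  0.4] open 0.006 j [ 0.22  0.35 -0.34  2.05  0.17  0.76 -2.08]
R [[-0.286, 0.002, 0.958], [-0.958, -0.0, -0.286], [-0.0, -1.0, 0.002]]
shift mm [ 0.9 13.8  0.8]
twist -179.9 or 0.1
```

```bash
python3 -m inch '[[0,0.001,0.004,0.001,0],[0,0.001,0.008,0.001,0],[0,0.001,0.01,0.001,0],[0,0.001,0.012,0.001,0],[0,0.001,0.013,0.001,0],[0,0.001,0.014,0.001,0],[0,0.001,0.014,0.001,0]]'; python3 go.py 0.4806 -0.0217 0.044
```

```text
time_s: 3.3
ee_pos: [0.4797, -0.0216, 0.0444]
ee_rot: [-0.423, 0.567, -0.567, 0.423]
wrist_force: [-1.0, -0.4, -0.3]
opening: 0.007
t 3.3 pos [ 0.4797 -0.0216  0.0444] F [-1.  -0.4 -0.3] open 0.007 j [ 0.22  0.38 -0.33  2.07  0.18  0.73 -2.09]
R [[-0.286, -0.0, 0.958], [-0.958, -0.0, -0.286], [0.0, -1.0, -0.0]]
shift mm [-0.2  0.4  0.9]
twist -179.9 or 0.1
```

No force yet at z = 0.044, so I'll check from close by.

```bash
python3 - <<'E'
from h import *
from bench import vision
a=vision.snapshot("wrist")[0]; b=vision.snapshot("side")[0]
cv2.imwrite("pics/c3.png",np.vstack([cv2.resize(a[120:320,200:440],None,fx=2,fy=2)[:300],cv2.resize(b[170:245,280:400],(480,300),interpolation=cv2.INTER_CUBIC)])[:,:,::-1])
E
python3 go.py .48 -.021 .044
```

```text
t 3.4 pos [ 0.4798 -0.0216  0.0445] F [ 0.2 -0.7  0.4] open 0.006 j [ 0.22  0.38 -0.33  2.07  0.18  0.73 -2.09]
R [[-0.286, -0.0, 0.958], [-0.958, 0.0, -0.286], [0.0, -1.0, -0.0]]
shift mm [-0.6  0.5  0.1]
twist -179.9 or 0.1
```

View pics/c3.png

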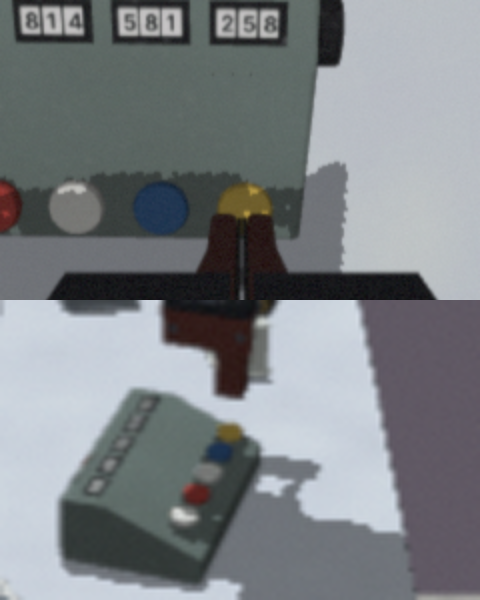

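The fingertips look in line with the yellow key, but the side view shows a gap below them. I'll check the tip position by depth.

Run:
```python
from h import *
from bench import vision,telemetry
for n in("wrist","side","top"):
    c=vision.get_calibration(n); p,d=vision.snapshot(n)
    np.savez(f"{n}4.npz",p=p,d=d,K=c["intrinsics"],R=c["R"],t=c["t"])
    f=lambda X:(lambda q:(q[:2]/q[2]).round(1))(c["intrinsics"]@(c["R"]@X+c["t"]))
    T=telemetry.state()['ee_pos']
    print(n,'tcp',f(T),'yellow key',f(np.array([.4806,-.0217,.047])),'tcp+3cm',f(T+[0,0,.03]))
    W=world(f"{n}4.npz")[2]
    m=(d>0)&(np.hypot(W[...,0]-.48,W[...,1]+.0216)<.04)
    h=cv2.cvtColor(p,cv2.COLOR_RGB2HSV)
    dark=m&(p.max(-1)<110)&(p[...,0]>1.5*p[...,1])
    w=W[dark]
    if len(w): print(len(w),'finger min z',np.percentile(w[:,2],[0,2,5,20,50]).round(4)); l=w[w[:,2]<np.percentile(w[:,2],8)]; print(l.min(0).round(4),l.max(0).round(4),l.mean(0).round(4))
    y=m&(h[...,0]>=20)&(h[...,0]<=32)&(h[...,1]>120)
    print('yellow n',y.sum(),W[y].mean(0).round(4),np.percentile(W[y][:,2],[5,50,95]).round(4))
```

```text
wrist tcp [321.9 225.5] yellow key [321.8 225.6] tcp+3cm [322.2 241.7]
655 finger min z [0.0804 0.082  0.0842 0.093  0.1088]
[ 0.4888 -0.0318  0.0804] [ 0.4939 -0.0161  0.0861] [ 0.4912 -0.024   0.0834]
yellow n 2044 [ 0.4972 -0.0261  0.1598] [0.0455 0.1849 0.1872]
side tcp [336.9 202.6] yellow key [336.7 202. ] tcp+3cm [337.2 194.3]
137 finger min z [0.0865 0.0874 0.092  0.1033 0.21  ]
[ 0.4726 -0.0152  0.0865] [ 0.4876 -0.0075  0.0945] [ 0.4806 -0.0113  0.09  ]
yellow n 13 [ 0.4796 -0.0171  0.0463] [0.0425 0.0465 0.0493]
top tcp [328.2 218.1] yellow key [328.2 217.8] tcp+3cm [328.4 217.5]<stdin>:16: RuntimeWarning: Mean of empty slice.
  ret = um.true_divide(
Traceback (most recent call last):
IndexError: index -1 is out of bounds for axis 0 with size 0
```

The cameras put the real fingertips about 30 to 38 mm above the reported TCP, though in line with it laterally. I'll trust the images and the force, and go down carefully.

```bash
python3 -m inch '[[0,0,0.004,0,0],[0,0,0.01,0,0],[0,0,0.015,0,0],[0,0,0.018,0,0],[0,0,0.018,0,0],[0,0,0.018,0,0]]'
python3 - <<'E'
from h import *
from bench import vision,telemetry
p,d=vision.snapshot("side");c=vision.get_calibration("side");np.savez("side5.npz",p=p,d=d,K=c["intrinsics"],R=c["R"],t=c["t"])
cv2.imwrite("pics/c5.png",cv2.resize(p[150:230,290:390],None,fx=6,fy=6,interpolation=cv2.INTER_CUBIC)[:,:,::-1])
W=world("side5.npz")[2]
print(telemetry.state()['ee_pos'])
for v in range(186,208): print(v,[f"{a[0]},{a[1]},{a[2]}|{int(1e3*z)}" for a,z in zip(p[v,333:342:2],W[v,333:342:2,2])])
E
```

```text
time_s: 4.15
ee_pos: [0.4797, -0.0216, 0.0264]
ee_rot: [-0.423, 0.567, -0.567, 0.423]
wrist_force: [-0.6, -0.2, -0.2]
opening: 0.002
[ 0.47986306 -0.02158865  0.02657586]
186 ['51,30,28|145', '51,27,24|150', '49,28,26|151', '48,31,32|151', '49,27,25|153']
187 ['63,50,50|146', '49,28,25|145', '51,29,27|145', '46,29,26|146', '50,31,28|149']
188 ['108,104,108|142', '47,25,22|143', '47,27,22|142', '47,27,24|143', '51,33,31|147']
189 ['136,136,142|95', '50,30,28|97', '45,23,18|100', '47,26,23|102', '52,39,37|143']
190 ['139,140,146|91', '50,29,29|100', '46,26,23|96', '47,25,23|98', '53,45,45|90']
191 ['140,140,147|89', '48,27,25|91', '48,29,24|94', '46,24,21|95', '74,67,71|88']
192 ['140,140,147|84', '49,28,26|88', '49,28,25|88', '47,26,24|90', '86,81,84|84']
193 ['140,140,148|81', '50,29,26|83', '48,25,22|84', '47,25,22|87', '87,81,84|81']
194 ['140,139,147|75', '49,30,28|77', '47,27,24|82', '48,27,25|84', '89,83,86|75']
195 ['140,140,148|73', '49,27,25|76', '47,26,23|79', '48,26,24|78', '88,81,85|70']
196 ['138,137,145|72', '51,30,27|71', '50,28,25|75', '48,26,23|76', '90,84,86|68']
197
[... 232 characters left out ...]
|65', '174,180,189|-1']
200 ['100,114,110|41', '133,141,140|3', '170,170,157|0', '178,182,185|0', '199,207,217|2']
201 ['97,111,107|40', '104,97,70|52', '120,108,72|45', '138,132,109|48', '199,206,215|1']
202 ['94,105,101|40', '102,88,46|44', '109,94,43|49', '115,101,60|46', '186,192,197|1']
203 ['65,72,67|39', '103,89,43|45', '108,93,44|46', '107,93,49|45', '165,172,178|4']
204 ['57,64,62|41', '82,74,43|41', '100,87,43|44', '93,83,45|44', '93,100,100|31']
205 ['51,61,68|35', '57,63,63|37', '72,70,51|42', '64,67,55|32', '83,93,91|28']
206 ['31,51,77|47', '31,52,78|43', '46,57,68|34', '57,64,62|31', '83,95,91|29']
207 ['26,49,77|49', '29,51,79|50', '29,45,66|46', '54,62,61|30', '80,92,90|30']
```

View pics/c5.png

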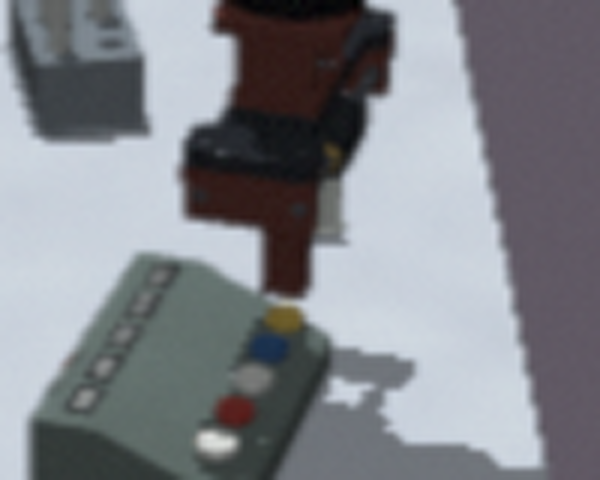

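The finger end is at (337,198), at a height of about 0.065, with the yellow key right below it at (337,202). Contact should come after about 16 mm more.

```bash
python3 -m inch '[[0,0,0.004,0,0],[0,0,0.008,0,0],[0,0,0.011,0,0],[0,0,0.013,0,0],[0,0,0.013,0,0],[0,0,0.013,0,0]]'; python3 -m inch '[[0,0,0.001,0,0],[0,0,0.002,0,0],[0,0,0.002,0,0],[0,0,0.002,0,0]]'
```

```text
time_s: 4.8
ee_pos: [0.4798, -0.0216, 0.0135]
ee_rot: [-0.423, 0.567, -0.567, 0.423]
wrist_force: [0.3, -0.1, 0.5]
opening: 0.009
time_s: 5.2
ee_pos: [0.4799, -0.0216, 0.0117]
ee_rot: [0.422, -0.567, 0.567, -0.423]
wrist_force: [0.4, -0.4, 2.0]
opening: 0.006
```

```bash
python3 -m inch '[[0,0,0.001,0,0],[0,0,0.0015,0,0],[0,0,0.0015,0,0],[0,0,0.0015,0,0]]'; python3 -m inch '[[0,0,0.001,0,0],[0,0,0.0015,0,0],[0,0,0.0015,0,0],[0,0,0.0015,0,0]]'
```

```text
time_s: 5.6
ee_pos: [0.48, -0.0216, 0.0102]
ee_rot: [0.422, -0.567, 0.567, -0.423]
wrist_force: [-0.9, 0.6, 5.1]
opening: 0.004
time_s: 6.0
ee_pos: [0.48, -0.0217, 0.0089]
ee_rot: [0.422, -0.567, 0.567, -0.423]
wrist_force: [-0.7, -0.4, 8.1]
opening: 0.005
```

```bash
python3 -m inch '[[0,0,0.0005,0,0],[0,0,0.0008,0,0],[0,0,0.0008,0,0],[0,0,0.0008,0,0]]'
```

```text
time_s: 6.4
ee_pos: [0.48, -0.0216, 0.0086]
ee_rot: [0.422, -0.567, 0.567, -0.423]
wrist_force: [-3.4, -0.2, 14.9]
opening: 0.004
```

The force jumped to 15 N for only 0.3 mm, so the key is on its stop. Releasing and lifting clear, then moving over the blue key.

```bash
python3 -m inch '[[0,0,-0.002,0,0],[0,0,-0.005,0,0],[0,0,-0.012,0,0],[0,0,-0.025,0,0],[0,0,-0.035,0,0],[0,-0.015,-0.035,0,0],[0,-0.031,-0.035,0.001,0],[0,-0.031,-0.035,0.001,0],[0,-0.031,-0.035,0.001,0]]'
python3 - <<'E'
from h import *
from bench import vision,telemetry
from scipy import ndimage as nd
c=vision.get_calibration("wrist");p,d=vision.snapshot("wrist");np.savez("w6.npz",p=p,d=d,K=c["intrinsics"],R=c["R"],t=c["t"])
cv2.imwrite("pics/c6.png",cv2.resize(p[60:260,180:440],None,fx=3,fy=3)[:,:,::-1])
p,d,W=world('w6.npz'); h=cv2.cvtColor(p,cv2.COLOR_RGB2HSV)
for n,lo,hi in(('red',0,8),('yel',20,32)):
    m=(h[...,0]>=lo)&(h[...,0]<=hi)&(h[...,1]>120)&(h[...,2]>80)&(d>0)&(abs(W[...,2]-.046)<.004)
    L,k=nd.label(m,np.ones((3,3)))
    for i in range(1,k+1):
        w=W[L==i]
        if len(w)>60: print(n,len(w),((w.max(0)+w.min(0))/2).round(4),(w.max(0)-w.min(0)).round(4))
E
python3 go.py 0.491 0.008 0.0135
```

```text
time_s: 7.3
ee_pos: [0.4895, 0.0075, 0.0431]
ee_rot: [0.423, -0.567, 0.567, -0.423]
wrist_force: [0.4, -0.2, 0.3]
opening: 0.002
red 490 [0.5087 0.0669 0.046 ] [0.0191 0.0182 0.0044]
yel 556 [ 0.4808 -0.0218  0.045 ] [0.0198 0.0194 0.0058]
t 7.35 pos [0.4893 0.0071 0.0429] F [-0.5  0.8 -0.1] open 0.005 j [ 0.16  0.39 -0.33  2.05  0.19  0.73 -2.15]
R [[-0.286, -0.0, 0.958], [-0.958, -0.0, -0.286], [0.001, -1.0, -0.0]]
shift mm [-1.4 29.4  1.4]
twist -179.9 or 0.1
```

View pics/c6.png

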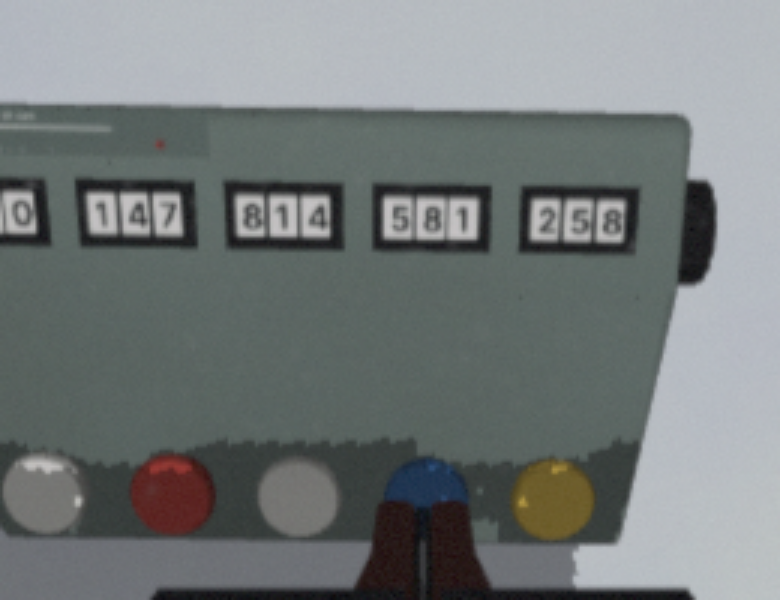

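The fingertips are centred on the blue key at (425,490). The yellow key is up again at its old height and the counter hasn't moved. The windows look printed on (still 258), so force is the evidence that the key went down. Now I press blue the same way.

```bash
python3 -m inch '[[0,-0.001,0.008,0.001,0],[0,-0.001,0.016,0.001,0],[0,-0.001,0.022,0.001,0],[0,-0.001,0.027,0.001,0],[0,-0.001,0.029,0.001,0],[0,-0.001,0.029,0.001,0],[0,-0.001,0.029,0.001,0]]'; python3 -m inch '[[0,0,0.001,0,0],[0,0,0.002,0,0],[0,0,0.003,0,0],[0,0,0.0035,0,0],[0,0,0.0035,0,0],[0,0,0.0035,0,0]]'
```

```text
time_s: 8.05
ee_pos: [0.4909, 0.0085, 0.0138]
ee_rot: [0.423, -0.567, 0.567, -0.423]
wrist_force: [-0.3, -0.0, -0.3]
opening: 0.009
time_s: 8.65
ee_pos: [0.4911, 0.0085, 0.0105]
ee_rot: [0.422, -0.567, 0.567, -0.423]
wrist_force: [0.5, -0.3, 5.2]
opening: 0.007
```

```bash
python3 -m inch '[[0,0,0.001,0,0],[0,0,0.0016,0,0],[0,0,0.0016,0,0],[0,0,0.0016,0,0]]'; python3 -m inch '[[0,0,0.0004,0,0],[0,0,0.0007,0,0],[0,0,0.0007,0,0],[0,0,0.0007,0,0]]'
```

```text
time_s: 9.05
ee_pos: [0.4911, 0.0085, 0.009]
ee_rot: [0.422, -0.567, 0.567, -0.423]
wrist_force: [-0.1, -0.4, 8.2]
opening: 0.005
time_s: 9.45
ee_pos: [0.4911, 0.0085, 0.0086]
ee_rot: [0.422, -0.567, 0.567, -0.423]
wrist_force: [-3.0, 0.2, 12.2]
opening: 0.004
```

The blue key is on its stop too, at 12 N. Releasing, lifting clear and checking.

```bash
python3 -m inch '[[0,0,-0.002,0,0],[0,0,-0.005,0,0],[0,0,-0.012,0,0],[0,0,-0.03,0,0],[0,0,-0.06,0,0],[0,0,-0.1,0,0],[0,0,-0.14,0,0],[0,0,-0.14,0,0],[0,0,-0.14,0,0]]'
python3 - <<'E'
from h import *
from bench import vision
from scipy import ndimage as nd
c=vision.get_calibration("wrist");p,d=vision.snapshot("wrist");np.savez("w7.npz",p=p,d=d,K=c["intrinsics"],R=c["R"],t=c["t"])
cv2.imwrite("pics/w7.png",p[:,:,::-1])
p,d,W=world('w7.npz'); h=cv2.cvtColor(p,cv2.COLOR_RGB2HSV)
for n,lo,hi in(('red',0,8),('blue',100,125),('yel',20,32)):
    m=(h[...,0]>=lo)&(h[...,0]<=hi)&(h[...,1]>120)&(h[...,2]>80)&(d>0)
    L,k=nd.label(m,np.ones((3,3)))
    for i in range(1,k+1):
        w=W[L==i]
        if len(w)>60:
            w=w[w[:,2]>np.percentile(w[:,2],90)-.003]; print(n,len(w),((w.max(0)+w.min(0))/2).round(4))
E
python3 go.py .49 .008 .15
```

```text
time_s: 10.35
ee_pos: [0.4911, 0.0083, 0.1486]
ee_rot: [0.422, -0.567, 0.567, -0.423]
wrist_force: [-0.1, 0.2, -0.1]
opening: 0.004
red 75 [0.6364 0.1784 0.0162]
red 234 [0.5088 0.0665 0.0461]
blue 233 [ 0.4742 -0.2495  0.1056]
blue 242 [0.49   0.0076 0.0464]
yel 225 [ 0.4663 -0.2064  0.1057]
yel 248 [ 0.4804 -0.0218  0.0461]
t 10.4 pos [0.4902 0.0082 0.1475] F [ 0.1  0.8 -0.1] open 0.007 j [ 0.2   0.25 -0.37  1.94  0.11  0.97 -2.08]
R [[-0.286, -0.001, 0.958], [-0.958, -0.0, -0.286], [0.0, -1.0, -0.0]]
shift mm [ 0.3 -2.5 -0.2]
twist -179.9 or 0.1
```

View pics/w7.png

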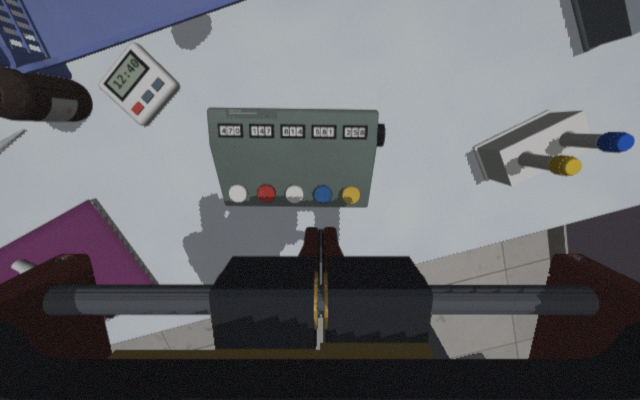

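All the keys are up, from (237,194) to (351,195). The counter, timer and tubes are where they were to within measurement noise, and the hand is clear.

```bash
python3 -c "
from bench import sign_off; print(sign_off())"
```

```text
the job is handed in; nothing more can be done
None
```

I booked in both tubes and handed the job in at about 10.4 s. I pressed the yellow key first (left tube), then the blue key (right tube).

- **Presses:** Each key's force rose at about 2 N per mm to about 8 N, then jumped as it reached its stop. The peak readings were 15 N for yellow and 12 N for blue.
- **Last picture:** Yellow, blue and red keys measure at their original height, and both white keys look up. The counter, tubes and timer are where they were, to within measurement noise (about 2 mm for the blue key, 1 mm for the rest). The hand is clear above, with about 0 N at the wrist.
- **Not measured again:** The shears and the dishes were out of that last view and the marker was only partly in it, but the hand went nowhere near them.

**What disagreed:**
- **Fingertips:** With the gripper shut, they were about 36–38 mm higher than the reported tool position. My first descent therefore stopped short without touching anything, and I finished by camera and force instead.
- **Number windows:** They didn't change when the keys were pressed, so the proof of each press is the force readings.

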